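# Take the front specimen jar from the gravity lane and stand it on the adjustable tray

## Robot

A 7-joint arm with a two-finger parallel gripper is mounted at the origin on the work surface. World frame = base frame: x ahead of the robot, y to its left, z up, the work surface at z = 0. Lengths are in m, angles in rad, forces in N, time in s.
With the tool pointing down it reaches from about 0.425 to 0.875 m from the base axis. Payload 4.7 kg.
Tool frame: the origin (TCP) lies where the fingers leave the gripper's body, on its centre line; the fingertips stand 70 mm ahead of it and the grasp point (between the pads) lies 51 mm ahead of it; z points along the fingers, x is the direction in which the jaws open and shut, and the axes are right-handed (so a half turn about z gives the same grasp; the last joint's range is limited). The gripper opens to 87 mm and grips with 3 to 60 N. Pads are 19 mm wide; open, the fingers measure 117 mm over their backs; the gripper's body (75 mm by 190 mm) begins 51 mm behind the grasp point.
Start: joints at [1.285, 0.321, -0.07, 1.45, 0.023, 1.371, -0.057], TCP at [0.192, -0.621, 0.292] pointing down, gripper open.
Joint ranges: [-2.86, 2.86], [-0.3, 2.09], [-1.38, 1.24], [0.06, 2.45], [-1.56, 4.7], [0.09, 2.05], [-2.69, 2.69]. Speed limits (rad/s): [2.57, 2.57, 3.14, 3.14, 3.14, 3.14, 3.14].

## Interface

Orientations are given as [roll, pitch, yaw] about the fixed x, y, z axes, in that order (R = Rz(yaw) Ry(pitch) Rx(roll)).
In Python, from bench import bot gives the robot as it stands.
- The arm moves only by the tool carry_out, never from a script. Its argument "targets" is a list of rows, each an object with "jaw": the opening, from 0 (shut) to 1 (fully open); "travel": the shift along the world's x, y, z in mm, a list of three; "twist": the turn about the world's z in rad. A call has 1 to 20 rows; each row is the pose to reach, as a shift and turn from the pose measured when the call began; what a row does not reach only later rows make up. A row lasts 1/12 s, in which the tool goes at most 41.7 mm and 7.16 degrees, less where a joint would pass 70% of its speed; a pose out of reach is approached as far as the arm can. A call with a gripper value outside its range is refused whole. The fingers move at their own pace and stop on an object; "squeeze" is the grip in N (left out, the last holds). Time passes only in rows, so rows that repeat a pose let the fingers close. It gives the time, the measured TCP pose, the force and the opening at its end, in the units of the state.
- bot.observe(): the state, without advancing time (a new reading comes with each control period).
- bot.capture(name): name is "scene" or "top" or "wrist"; returns (picture, depth): 400x640x3 uint8, red, green, blue; 400x640 float32, m along the optical axis (not along the pixel's ray), 0 where there is no reading.
- bot.camera_info(name): a dict with "camera_matrix" (3x3 intrinsics, pixels), "D" ([k1, k2, p1, p2, k3] as OpenCV has them; the pictures are not rectified), "cam_to_world" (4x4, takes a point from camera to world coordinates). Camera axes: x right, y up, looking along -z (the intrinsics and any distortion apply to the point x, -y, -z); pixel columns grow to the right and rows downward; lengths in m; the calibration is good to about 2 mm. A picture is of the moment at which its call begins: read the wrist's pose just before it. camera_info takes no time and is no camera call; for the wrist camera it gives the pose at the moment of the call.
- bot.hand_in(): hands the job in, once; it reports no verdict.
The state is a dict: "time_s": time; "qpos": joint angles; "dq": joint speeds; "joint_efforts": joint torques, N m; "ee_pos": TCP position; "tool_rot": TCP orientation; "contact_force": force on the tool from outside, world axes, zero at the start; "torque": the same for the moment, N m; "width": finger opening in m.
Only numpy, scipy, OpenCV 4.12 (cv2) and the standard library are available. Lean on these libraries where they do the work, as an engineer would, in place of code of your own. Each camera call takes 0.05 s, during which the arm holds its last target.

## Task

Take the front specimen jar out of the sloped lane, letting the two jars behind it roll down to the stop and stay in the lane. Stand the jar you took upright, lid up, on the steel tray of the height-adjustable stand: feel for the tray and set it down gently so that it touches the tray before you let go, never drop or ram it. Leave the bottle, the slide box and the bowl where they are.

Things in the scene. Friction and masses are not known exactly. Their poses are not given: they have to be found in the camera images.
- rack: fixed aluminium gravity lane on steel legs. Origin on the bench under the foot of the front stop, on the lane's centre line; +x level along the lane from its low front end to its high rear end, z up. Floor 245 mm long, its top 60 mm above the bench at the origin and rising 7 degrees towards +x; 104 mm wide inside (y -52 to +52). Stop 18 mm high, side walls 16 mm, both 6 mm thick; open above.
- lane_front (a point): point where the axis of the jar resting at the stop lies (mid-length): 25.5 mm along +x from the rack's origin, 92 mm up. Jars lie across the lane, lids to the rack's +y, touching disc to disc, 26 mm free between neighbouring waists. When the front jar is lifted out, the others roll down by themselves. Axes as the rack's.
- lane_second (a point): point where the axis of the second jar in the lane lies: 83 mm along +x from the rack's origin, 99.5 mm up. A third rests at 141 mm, 107 mm up.
- jar_1: the front one, to be taken: spool-shaped jar, 96 mm long, ~0.22 kg: white waist (diameter 32, y -38 to +36 mm) between a white foot disc (diameter 58, 10 thick, -y end) and a ribbed black lid (diameter 58, 12 thick, +y end). Origin mid-length on the axis; +y points out of the lid. Lying, its lid points to the rack's +y; upright, its origin is 48 mm above what it stands on. Let go on its foot's edge, it settles upright if it leans under 15 degrees.
- jar_2: second: spool-shaped jar, 96 mm long, ~0.22 kg: white waist (diameter 32, y -38 to +36 mm) between a white foot disc (diameter 58, 10 thick, -y end) and a ribbed black lid (diameter 58, 12 thick, +y end). Origin mid-length on the axis; +y points out of the lid. 
- jar_3: third: spool-shaped jar, 96 mm long, ~0.22 kg: white waist (diameter 32, y -38 to +36 mm) between a white foot disc (diameter 58, 10 thick, -y end) and a ribbed black lid (diameter 58, 12 thick, +y end). Origin mid-length on the axis; +y points out of the lid. 
- stand: fixed height-adjustable stand: grey base plate 140 x 140 x 12 mm, a post, and on it a square steel tray, 180 x 180 mm outside, centred over and square to the base; tray rim 6 mm above its floor, 4 mm thick. Origin on the bench under its centre, z up. The post is clamped at an unknown height, not reported: the tray's floor is 55 to 100 mm above the bench, and stays firm under 40 N. Find it by touch.
- reagent_bottle: amber bottle, 64 mm diameter, 130 mm tall, loose; origin at the centre of its underside. Bystander.
- slide_box: wooden slide box, 100 x 80 x 34 mm, loose; origin at the centre of its underside. Bystander.
- steel_bowl: steel bowl, 90 mm across, 45 mm high, loose; origin at the centre of its underside. Bystander.
Things that resemble listed ones, but are neither listed nor needed, are in the scene too. What is shaped like the jar_1 but purple or red is not meant. Leave any yellow look-alike of the jar_2 alone.

How it is judged:
On the way, in this order (a step that is already met when the one before it is completed fails the run):
1. the front jar is out of the lane and the next jar has rolled down to the stop ((z of jar_1 in the frame of rack above 0.135 m or horizontal distance between jar_1 and lane_front above 0.1 m) and x of jar_2 in the frame of rack below 0.034 m and z of jar_2 in the frame of rack below 0.105 m), for 0.1 s.
2. the jar, lid up and leaning no more than about 28 degrees, touches the tray while the fingers still hold it (contact force between jar_1 and stand above 0.3 N and contact force between the fingers and jar_1 above 0.3 N and angle between jar_1's own y axis and vertical below 0.5 rad), for 0.05 s.
At the end, for the whole second after the job is handed in: jar_1 stands still on the stand's tray on its foot, lid up within 0.1 rad, wholly inside the rim (centre within 62 mm of the tray's centre along each side); jar_2 rests at the front stop (within about 10 mm) and jar_3 rests right behind it, both still in the lane (x of jar_1 in the frame of stand between -0.062 and 0.062 m and y of jar_1 in the frame of stand between -0.062 and 0.062 m and z of jar_1 in the frame of stand between 0.095 and 0.155 m and contact force between jar_1 and stand above 0.5 N and angle between jar_1's own y axis and vertical below 0.1 rad and linear speed of each of jar_1, jar_2, jar_3 below 0.02 m/s and angular speed of jar_1 below 0.2 rad/s and x of jar_2 in the frame of rack between 0.015 and 0.034 m and y of jar_2 in the frame of rack between -0.01 and 0.01 m and z of jar_2 in the frame of rack between 0.08 and 0.118 m and x of jar_3 in the frame of rack between 0.071 and 0.095 m and y of jar_3 in the frame of rack between -0.01 and 0.01 m and z of jar_3 in the frame of rack between 0.08 and 0.118 m); the robot touches nothing.
It fails at once if the jar hits or is pressed on the tray with more than 40 N (contact force between jar_1 and stand above 40 N).
It fails at once if jar_2 or jar_3 is lifted or knocked out of the lane (z of any of jar_2, jar_3 in the frame of rack above 0.13 m or z of any of jar_2, jar_3 in the frame of rack below 0.075 m).
It fails at once if a bystander is moved more than 20 mm (distance of any of reagent_bottle, slide_box, steel_bowl from where it was at the start of the episode above 0.02 m).
It also fails if it takes over 48 s, if anything falls off the work surface, if the arm or the gripper's body presses on something with over 40 N, if the wrist force passes 120 N, or if a joint passes its speed limit or range.

## Working session

There is one attempt and no reset: what is moved stays moved. The work goes in short steps, Python scripts to look and compute and a tool call to move; the robot and the scene stay as the last step left them, time stands still between calls to the robot, and variables do not carry over. Pictures are saved under pics/ and viewed, and the job is handed in when it is done.

Besides the shell and the picture viewer there is one more tool, called by a JSON object that holds its "method" and its "body", one argument or row to a line. carry_out: Moves the arm, as the interface text tells. Its arguments: {"type":"object","properties":{"targets":{"type":"array"},"squeeze":{"type":"number"}},"required":["targets"]}

```bash
ls; mkdir -p pics; python3 - <<'E'
from bench import bot
import cv2,numpy as np
o=bot.observe()
for k in o: print(k,np.round(o[k],4))
for n in("scene","top","wrist"):
    i=bot.camera_info(n)
    p,d=bot.capture(n)
    cv2.imwrite(f"pics/{n}0.png",p[:,:,::-1]); np.savez(f"pics/{n}0.npz",p=p,d=d,K=i["camera_matrix"],D=i["D"],T=i["cam_to_world"])
    print(n,np.round(i["camera_matrix"],2),i["D"],np.round(i["cam_to_world"],4))
E
```

```text
pics
time_s 0.0
qpos [ 1.2851  0.3218 -0.0701  1.4517  0.0226  1.3708 -0.0569]
dq [ 0.0004  0.0006 -0.0003 -0.0009 -0.0002 -0.0013 -0.0019]
joint_efforts [ 8.00000e-04 -4.91291e+01 -4.03300e-01 -3.12526e+01 -6.39000e-02
  4.38000e-02  2.00000e-04]
ee_pos [ 0.1918 -0.6206  0.2912]
tool_rot [ 3.1415e+00  1.9000e-03 -1.2709e+00]
contact_force [ 0.7205 -0.1525  0.3194]
torque [ 0.042  -0.0018  0.0072]
width 0.0874
scene [[404.61   0.   324.74]
 [  0.   404.61 204.05]
 [  0.     0.     1.  ]] [-0.09316542  0.          0.          0.          0.        ] [[-0.4007 -0.7126  0.5758  1.3152]
 [ 0.9161 -0.3195  0.2421  0.3145]
 [ 0.0114  0.6246  0.7809  1.087 ]
 [ 0.      0.      0.      1.    ]]
top [[463.95   0.   321.13]
 [  0.   463.95 200.97]
 [  0.     0.     1.  ]] [-0.12709672  0.          0.          0.          0.        ] [[-0.0053  0.9931 -0.1168  0.3998]
 [-0.9999 -0.0036  0.0142 -0.003 ]
 [ 0.0137  0.1168  0.9931  1.5043]
 [ 0.      0.      0.      1.    ]]
wrist [[288.61   0.   320.27]
 [  0.   288.61 201.  ]
 [  0.     0.     1.  ]] [-0.05247501  0.          0.          0.          0.        ] [[ 0.2949  0.92    0.2582  0.2631]
 [-0.9555  0.2846  0.0774 -0.5987]
 [-0.0023 -0.2695  0.963   0.3847]
 [ 0.      0.      0.      1.    ]]
```

View pics/scene0.png

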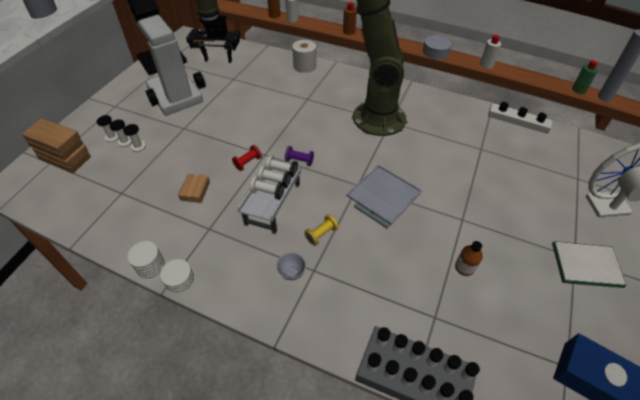

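View pics/top0.png

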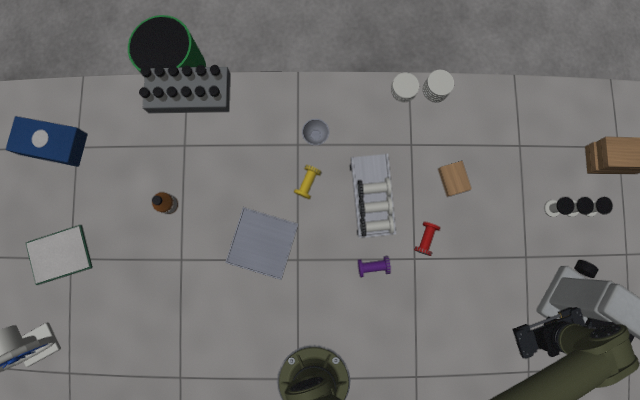

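View pics/wrist0.png

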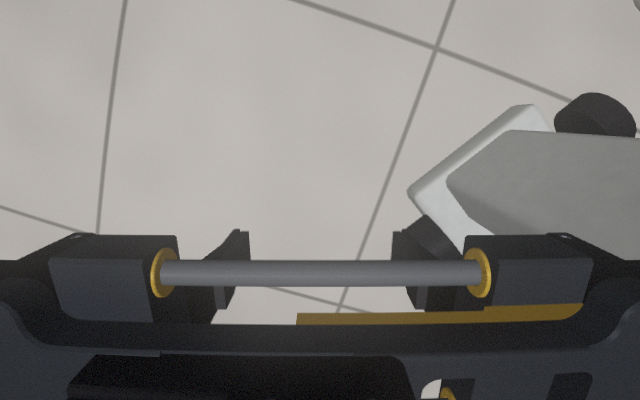

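The top view shows the lane with its jars at (377,188), (376,207) and (375,226). The lids are at the left, world +y, so the low end is nearest the robot and the front jar is at row 226. The tray is at (262,243), with red, purple and yellow decoys around the lane. I'll enlarge and measure.

```bash
cat > h.py <<'E'
import cv2,numpy as np
def ld(n): return np.load(f"pics/{n}.npz")
def deproj(z,u,v,dep=None):
    u=np.atleast_1d(u).astype(float);v=np.atleast_1d(v).astype(float)
    d=z["d"][v.round().astype(int),u.round().astype(int)] if dep is None else dep
    n=cv2.undistortPoints(np.stack([u,v],1)[:,None],z["K"],z["D"])[:,0]
    P=np.stack([n[:,0]*d,-n[:,1]*d,-d,np.ones_like(u)],1)
    return (P@z["T"].T)[:,:3]
def onplane(z,u,v,h):
    T=z["T"];a=deproj(z,u,v,dep=1.0);c=T[:3,3]
    return c+(a-c)*((h-c[2])/(a[:,2]-c[2]))[:,None]
def proj(z,P):
    Tc=np.linalg.inv(z["T"]);P=np.atleast_2d(P)
    q=P@Tc[:3,:3].T+Tc[:3,3];q=q*[1,-1,-1]
    return cv2.projectPoints(q,np.zeros(3),np.zeros(3),z["K"],z["D"])[0][:,0]
def cloud(z):
    v,u=np.mgrid[0:400,0:640];m=z["d"]>0
    return deproj(z,u[m],v[m]),u[m],v[m]
E
python3 - <<'E'
from h import *
for n,(a,b,c,d),s in (("top0",(340,145,410,245),7),("top0",(215,195,310,290),6),("scene0",(225,135,425,265),4)):
    im=cv2.imread(f"pics/{n}.png")[b:d,a:c]
    cv2.imwrite(f"pics/{n}_{a}.png",cv2.resize(im,None,fx=min(s,590/(d-b)),fy=min(s,590/(d-b)),interpolation=cv2.INTER_CUBIC))
for n in("top0","scene0"):
    z=ld(n);P,u,v=cloud(z)
    m=(P[:,0]>.25)&(P[:,0]<.85)&(abs(P[:,1])<.35)
    h=P[m]
    print(n,"bench z med",np.median(h[(h[:,2]<.03),2]))
    # tray
    t=h[(h[:,1]>.05)&(h[:,1]<.3)&(h[:,0]<.6)&(h[:,2]>.045)&(h[:,2]<.12)]
    t2=t[:,:2].astype(np.float32)
    print("tray",len(t),cv2.minAreaRect(t2),np.percentile(t[:,2],[5,25,50,75,95]))
E
```

```text
top0 bench z med -0.00017527309943288216
tray 3455 ((0.48465853929519653, 0.1474505215883255), (0.18190979957580566, 0.2757388949394226), 72.94599151611328) [0.06166825 0.0646683  0.06678267 0.06923403 0.07301738]
scene0 bench z med 0.000597501207437956
tray 2386 ((0.4401126801967621, 0.15925239026546478), (0.1820562332868576, 0.18879638612270355), 73.31069946289062) [0.06312224 0.06518489 0.06676206 0.06854629 0.07250007]
```

View pics/top0_340.png

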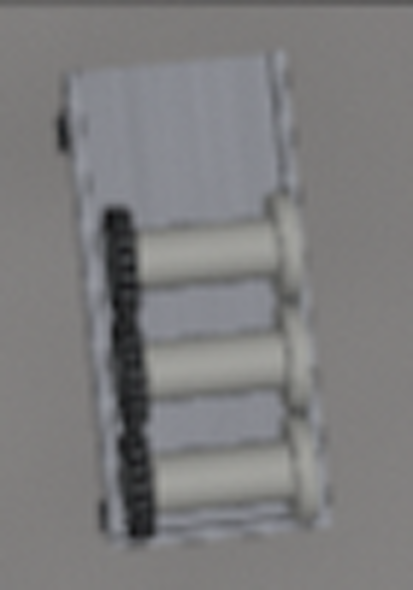

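View pics/top0_215.png

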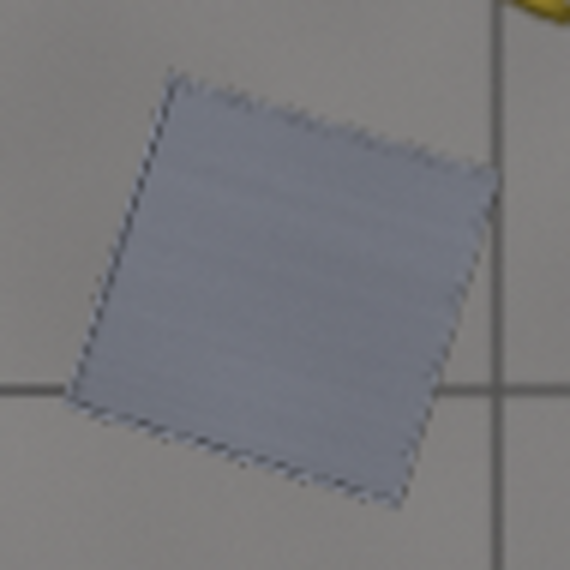

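View pics/scene0_225.png

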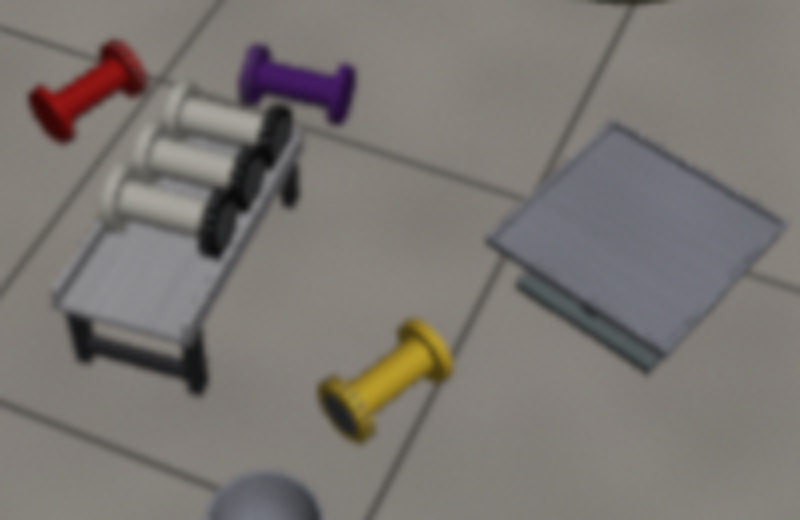

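```bash
python3 - <<'E'
from h import *
zt=ld("top0");zs=ld("scene0")
k=5.9
def tp(x,y): return 340+x/k,145+y/k
# waist axes (top) at assumed ht+ : left end, right end
for nm,a,b,h in(("j1",(155,487),(292,472),.092),("j2",(150,378),(285,362),.0995),("j3",(140,265),(275,248),.107)):
    A=onplane(zt,*[[c] for c in tp(*a)],h)[0];B=onplane(zt,*[[c] for c in tp(*b)],h)[0]
    print(nm,A.round(4),B.round(4),"mid",((A+B)/2).round(4),"yawY",np.degrees(np.arctan2(*(A-B)[[1,0]])).round(1),np.linalg.norm(A-B).round(4))
for n,z in(("top",zt),("scene",zs)):
    P,u,v=cloud(z)
    m=(P[:,0]>.4)&(P[:,0]<.75)&(P[:,1]>-.3)&(P[:,1]<-.1)&(P[:,2]>.04)
    Q=P[m];c=z["p"][v[m],u[m]].astype(int)
    print(n,"rack rect",cv2.minAreaRect(Q[:,:2].astype(np.float32)))
    w=Q[(c.min(1)>130)] ; print(len(w), np.percentile(Q[:,2],[50,90,99]))
    for lo,hi in((.44,.47),(.47,.5),(.5,.53),(.53,.56),(.56,.6),(.6,.65)):
        q=Q[(Q[:,0]>lo)&(Q[:,0]<hi)]
        if len(q): print(lo,len(q),"zmax",np.percentile(q[:,2],97).round(4),"y",np.percentile(q[:,1],[1,99]).round(4))
# scene axis ends
for nm,a,b,h in(("j1",(178,100),(278,130),.092),("j2",(147,148),(250,178),.0995)):
    f=lambda p:onplane(zs,[225+p[0]/4],[135+p[1]/4],h)[0]
    A,B=f(b),f(a);print("scene",nm,A.round(4),B.round(4),((A+B)/2).round(4))
# tray corners from top/scene
C=[(178,80),(497,175),(398,505),(72,400)]
for h in(.07,.075):
  T=onplane(zt,[215+c[0]/6 for c in C],[195+c[1]/6 for c in C],h);print(h,T.round(4)[:,:2].tolist(),T.mean(0).round(4))
S=[(612,125),(785,225),(662,355),(490,240)]
T=onplane(zs,[225+c[0]/4 for c in S],[135+c[1]/4 for c in S],.072);print(T.round(4)[:,:2].tolist(),T.mean(0).round(4))
E
```

```text
Traceback (most recent call last):
  File "h.py", line 10, in onplane
    T=z["T"];a=deproj(z,u,v,dep=1.0);c=T[:3,3]
               ~~~~~~^^^^^^^^^^^^^^^
  File "h.py", line 7, in deproj
    P=np.stack([n[:,0]*d,-n[:,1]*d,-d,np.ones_like(u)],1)
ValueError: all input arrays must have the same shape
```

```bash
sed -i 's/    n=cv2.und/    d=np.broadcast_to(d,u.shape)\n    n=cv2.und/' h.py; cat > m1.py <<'E'
from h import *
zt=ld("top0");zs=ld("scene0")
k=5.9
def tp(x,y): return 340+x/k,145+y/k
for nm,a,b,h in(("j1",(155,487),(292,472),.092),("j2",(150,378),(285,362),.0995),("j3",(140,265),(275,248),.107)):
    A=onplane(zt,*[[c] for c in tp(*a)],h)[0];B=onplane(zt,*[[c] for c in tp(*b)],h)[0]
    print(nm,A.round(4),B.round(4),"mid",((A+B)/2).round(4),"yawY",np.degrees(np.arctan2(*(A-B)[[1,0]])).round(1),np.linalg.norm(A-B).round(4))
for n,z in(("top",zt),("scene",zs)):
    P,u,v=cloud(z)
    m=(P[:,0]>.4)&(P[:,0]<.75)&(P[:,1]>-.3)&(P[:,1]<-.1)&(P[:,2]>.055)
    Q=P[m]
    print(n,"rack rect",cv2.minAreaRect(Q[:,:2].astype(np.float32)))
    for lo in np.arange(.44,.75,.02):
        q=Q[(Q[:,0]>lo)&(Q[:,0]<lo+.02)]
        if len(q): print(lo.round(3),len(q),"zmax",np.percentile(q[:,2],97).round(4),"y",np.percentile(q[:,1],[1,99]).round(4))
for nm,a,b,h in(("j1",(178,100),(278,130),.092),("j2",(147,148),(250,178),.0995)):
    f=lambda p:onplane(zs,[225+p[0]/4],[135+p[1]/4],h)[0]
    A,B=f(b),f(a);print("scene",nm,A.round(4),B.round(4),((A+B)/2).round(4))
C=[(178,80),(497,175),(398,505),(72,400)]
for h in(.07,.075):
  T=onplane(zt,[215+c[0]/6 for c in C],[195+c[1]/6 for c in C],h);print(h,T.round(4)[:,:2].tolist(),T.mean(0).round(4))
S=[(612,125),(785,225),(662,355),(490,240)]
T=onplane(zs,[225+c[0]/4 for c in S],[135+c[1]/4 for c in S],.072);print(T.round(4)[:,:2].tolist(),T.mean(0).round(4))
E
python3 m1.py
```

```text
j1 [ 0.4837 -0.1606  0.092 ] [ 0.491  -0.2322  0.092 ] mid [ 0.4873 -0.1964  0.092 ] yawY 95.9 0.0719
j2 [ 0.5396 -0.1581  0.0995] [ 0.5477 -0.2285  0.0995] mid [ 0.5436 -0.1933  0.0995] yawY 96.5 0.0709
j3 [ 0.5976 -0.153   0.107 ] [ 0.6063 -0.2234  0.107 ] mid [ 0.6019 -0.1882  0.107 ] yawY 97.1 0.0709
top rack rect ((0.5843923091888428, -0.18380185961723328), (0.2492002546787262, 0.11495965719223022), 5.796727657318115)
0.44 13 zmax 0.0888 y [-0.1733 -0.1395]
0.46 230 zmax 0.1167 y [-0.2507 -0.1382]
0.48 254 zmax 0.1218 y [-0.2482 -0.1363]
0.5 208 zmax 0.1185 y [-0.2464 -0.1343]
0.52 282 zmax 0.125 y [-0.2453 -0.1322]
0.54 241 zmax 0.1295 y [-0.2426 -0.1309]
0.56 211 zmax 0.1247 y [-0.242  -0.1282]
0.58 294 zmax 0.1344 y [-0.2398 -0.1271]
0.6 220 zmax 0.137 y [-0.2295 -0.1246]
0.62 193 zmax 0.1299 y [-0.2361 -0.122 ]
0.64 235 zmax 0.1013 y [-0.2331 -0.1208]
0.66 246 zmax 0.1015 y [-0.2305 -0.1188]
0.68 232 zmax 0.1041 y [-0.2294 -0.1166]
0.7 100 zmax 0.1044 y [-0.2277 -0.1266]
scene rack rect ((0.5864547491073608, -0.18592296540737152), (0.2572222650051117, 0.1170879527926445), 5.
[... 352 characters left out ...]
0.1355 y [-0.233  -0.1261]
0.62 307 zmax 0.1294 y [-0.2353 -0.1238]
0.64 168 zmax 0.0989 y [-0.2354 -0.1214]
0.66 185 zmax 0.101 y [-0.2337 -0.1192]
0.68 203 zmax 0.1043 y [-0.2305 -0.1181]
0.7 165 zmax 0.1042 y [-0.23   -0.1175]
scene j1 [ 0.4778 -0.1514  0.092 ] [ 0.481  -0.2461  0.092 ] [ 0.4794 -0.1988  0.092 ]
scene j2 [ 0.5424 -0.1447  0.0995] [ 0.5474 -0.2385  0.0995] [ 0.5449 -0.1916  0.0995]
0.07 [[0.5463, 0.2145], [0.4965, 0.049], [0.3278, 0.0997], [0.3813, 0.2675]] [0.4379 0.1577 0.07  ]
0.075 [[0.5458, 0.2138], [0.4961, 0.0488], [0.328, 0.0993], [0.3813, 0.2665]] [0.4378 0.1571 0.075 ]
[[0.3359, 0.1017], [0.3854, 0.2709], [0.5549, 0.2177], [0.5014, 0.0526]] [0.4444 0.1607 0.072 ]
```

{"method": "carry_out", "body": {
  "targets": [
    {"jaw":0.5,"travel":[25,35,0],"twist":0.11},
    {"jaw":0.5,"travel":[50,70,0],"twist":0.22},
    {"jaw":0.5,"travel":[72,104,0],"twist":0.33},
    {"jaw":0.5,"travel":[95,138,-2],"twist":0.44},
    {"jaw":0.5,"travel":[118,171,-4],"twist":0.55},
    {"jaw":0.5,"travel":[141,204,-6],"twist":0.67},
    {"jaw":0.5,"travel":[164,237,-8],"twist":0.78},
    {"jaw":0.5,"travel":[187,270,-10],"twist":0.9},
    {"jaw":0.5,"travel":[210,303,-12],"twist":1.02},
    {"jaw":0.5,"travel":[233,336,-14],"twist":1.14},
    {"jaw":0.5,"travel":[256,369,-16],"twist":1.26},
    {"jaw":0.5,"travel":[279,402,-18],"twist":1.35},
    {"jaw":0.5,"travel":[295,424,-20],"twist":1.374},
    {"jaw":0.5,"travel":[295,424,-20],"twist":1.374},
    {"jaw":0.5,"travel":[295,424,-20],"twist":1.374}
  ]
}}

```text
time_s: 1.4
ee_pos: [0.4875, -0.1948, 0.2711]
tool_rot: [-3.141, 0.002, 0.107]
contact_force: [-0.0, -0.9, -0.1]
width: 0.0435
```

```bash
cat > snap.py <<'E'
import sys
from bench import bot
import cv2,numpy as np
t=sys.argv[1]
o=bot.observe()
for k in("time_s","qpos","ee_pos","tool_rot","contact_force","width"): print(k,np.round(o[k],4))
for n in sys.argv[2:]:
    i=bot.camera_info(n); p,d=bot.capture(n)
    cv2.imwrite(f"pics/{n}{t}.png",p[:,:,::-1]); np.savez(f"pics/{n}{t}.npz",p=p,d=d,K=i["camera_matrix"],D=i["D"],T=i["cam_to_world"])
E
python3 snap.py 1 wrist
```

```text
time_s 1.4
qpos [ 0.8467  0.0993 -0.5468  1.7714  0.0542  1.2876  0.394 ]
ee_pos [ 0.4875 -0.1948  0.2711]
tool_rot [-3.1412e+00  1.9000e-03  1.0710e-01]
contact_force [-0.0471 -0.8911 -0.1271]
width 0.0435
```

View pics/wrist1.png

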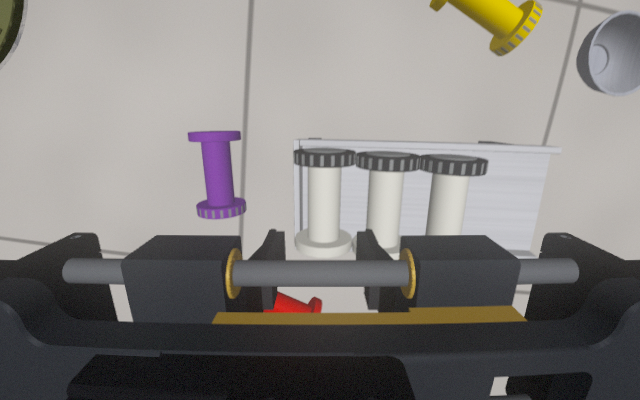

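```bash
python3 - <<'E'
from h import *
z=ld("wrist1");im=cv2.imread("pics/wrist1.png")
cv2.imwrite("pics/wrist1c.png",cv2.resize(im[130:270,270:500],None,fx=3.4,fy=3.4,interpolation=cv2.INTER_CUBIC))
P,u,v=cloud(z);c=z["p"][v,u].astype(int)
for nm,(a,b) in(("j1",(296,354)),("j2",(360,414)),("j3",(424,480))):
    m=(u>a)&(u<b)&(v>172)&(v<226)&(c.min(1)>120)&(P[:,2]>.07)
    Q=P[m]; m2=Q[:,2]>np.percentile(Q[:,2],99)-.006
    q=Q[m2]; print(nm,len(Q),q.mean(0).round(4),"ztop",np.percentile(Q[:,2],98).round(4))
    d=np.array([-np.sin(.104),np.cos(.104)]);n=np.array([d[1],-d[0]])
    # circle fit in (n,z): r=16
    from scipy.optimize import least_squares
    A=np.c_[Q[:,:2]@n,Q[:,2]];A=A[A[:,1]>np.percentile(A[:,1],99)-.014]
    r=least_squares(lambda p:np.hypot(A[:,0]-p[0],A[:,1]-p[1])-.016,[A[:,0].mean(),A[:,1].max()-.016],loss="soft_l1",f_scale=.001)
    print("  n,z centre",r.x.round(4),r.cost)
    r=np.polyfit(q[:,1],q[:,0],1);print("  yaw",-r[0])
    # lid top
    m=(u>a)&(u<b)&(v>145)&(v<172)&(c.max(1)<90);L=P[m];L=L[L[:,2]>.1];print("  lid along d",np.percentile(L[:,:2]@d,[1,50,99]).round(4),"zmax",L[:,2].max().round(4))
    m=(u>a)&(u<b)&(v>225)&(v<256)&(c.min(1)>110);L=P[m];L=L[(L[:,2]>.112)];print("  foot along d",len(L),np.percentile(L[:,:2]@d,[1,50,99]).round(4) if len(L) else 0)
tcp=np.array([.4875,-.1948]);print("tcp n,d",tcp@n,tcp@d)
E
```

```text
j1 1988 [ 0.4912 -0.19    0.1073] ztop 0.1095
  n,z centre [0.4688 0.0928] 0.00022242669570848964
  yaw 0.07142866929650372
  lid along d [-0.2076 -0.2007 -0.1964] zmax 0.1229
  foot along d 545 [-0.2914 -0.285  -0.2813]
j2 2445 [ 0.5471 -0.1821  0.1144] ztop 0.1166
  n,z centre [0.5262 0.0998] 0.00023302146093089247
  yaw 0.0734524062144656
  lid along d [-0.2097 -0.2029 -0.1985] zmax 0.1311
  foot along d 563 [-0.2867 -0.2743 -0.2061]
j3 2718 [ 0.6036 -0.1749  0.1217] ztop 0.1237
  n,z centre [0.5838 0.107 ] 0.00046137216027039406
  yaw 0.08117424809859487
  lid along d [-0.2109 -0.204  -0.2   ] zmax 0.1374
  foot along d 312 [-0.2719 -0.2653 -0.2059]
tcp n,d 0.4646432762579257 -0.24435612500672246
```

View pics/wrist1c.png

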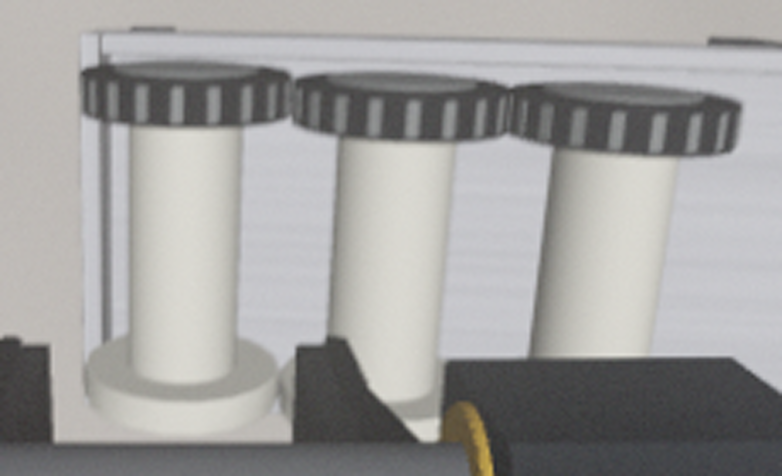

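{"method": "carry_out", "body": {
  "targets": [
    {"jaw":0.5,"travel":[4,0,-10],"twist":-0.015},
    {"jaw":0.5,"travel":[4,0.4,-35],"twist":-0.015},
    {"jaw":0.5,"travel":[4,0.4,-65],"twist":-0.015},
    {"jaw":0.5,"travel":[4,0.4,-90],"twist":-0.015},
    {"jaw":0.5,"travel":[4,0.4,-105],"twist":-0.015},
    {"jaw":0.5,"travel":[4,0.4,-115],"twist":-0.015},
    {"jaw":0.5,"travel":[4,0.4,-119],"twist":-0.015},
    {"jaw":0.5,"travel":[4,0.4,-119],"twist":-0.015}
  ]
}}

```text
time_s: 2.12
ee_pos: [0.4899, -0.1971, 0.1512]
tool_rot: [-3.141, 0.004, 0.087]
contact_force: [0.1, -0.3, 0.2]
width: 0.0436
```

```bash
python3 snap.py 2 wrist
```

```text
time_s 2.1167
qpos [ 0.8193  0.2247 -0.5387  1.8991  0.1327  1.0563  0.3124]
ee_pos [ 0.4899 -0.1971  0.1512]
tool_rot [-3.1411  0.0038  0.0867]
contact_force [ 0.1012 -0.3033  0.2352]
width 0.0436
```

View pics/wrist2.png

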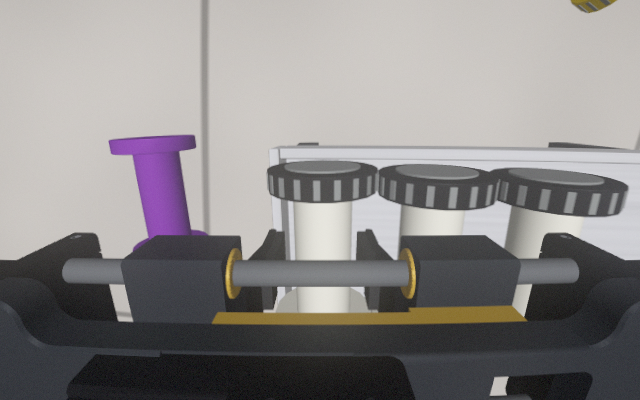

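The fingers straddle the front waist, at about (323,240), so I'll close now.

{"method": "carry_out", "body": {
  "targets": [
    {"jaw":0.5,"travel":[0,2,0],"twist":0},
    {"jaw":0.3,"travel":[0,2,0],"twist":0},
    {"jaw":0.3,"travel":[0,2,0],"twist":0},
    {"jaw":0.3,"travel":[0,2,0],"twist":0},
    {"jaw":0.3,"travel":[0,2,0],"twist":0},
    {"jaw":0.3,"travel":[0,2,0],"twist":0}
  ],
  "squeeze": 25
}}

```text
time_s: 2.67
ee_pos: [0.4909, -0.1952, 0.153]
tool_rot: [3.14, 0.002, 0.087]
contact_force: [-1.3, 1.2, 4.4]
width: 0.0311
```

{"method": "carry_out", "body": {
  "targets": [
    {"jaw":0.3,"travel":[0,0,8],"twist":0},
    {"jaw":0.3,"travel":[-1,0,18],"twist":0},
    {"jaw":0.3,"travel":[-2,0,30],"twist":0},
    {"jaw":0.3,"travel":[-3,0,45],"twist":0},
    {"jaw":0.3,"travel":[-3,0,60],"twist":0},
    {"jaw":0.3,"travel":[-3,0,75],"twist":0},
    {"jaw":0.3,"travel":[-3,0,90],"twist":0},
    {"jaw":0.3,"travel":[-3,0,100],"twist":0},
    {"jaw":0.3,"travel":[-3,0,100],"twist":0},
    {"jaw":0.3,"travel":[-3,0,100],"twist":0}
  ]
}}

```text
time_s: 3.5
ee_pos: [0.488, -0.1953, 0.2536]
tool_rot: [3.14, 0.001, 0.087]
contact_force: [-0.2, 0.0, -3.2]
width: 0.0314
```

```bash
python3 snap.py 3 wrist scene
```

```text
time_s 3.5
qpos [ 0.8443  0.1125 -0.5477  1.7947  0.0638  1.2512  0.3665]
ee_pos [ 0.488  -0.1953  0.2536]
tool_rot [3.1396e+00 6.0000e-04 8.7200e-02]
contact_force [-0.2381  0.0492 -3.2134]
width 0.0314
```

View pics/wrist3.png

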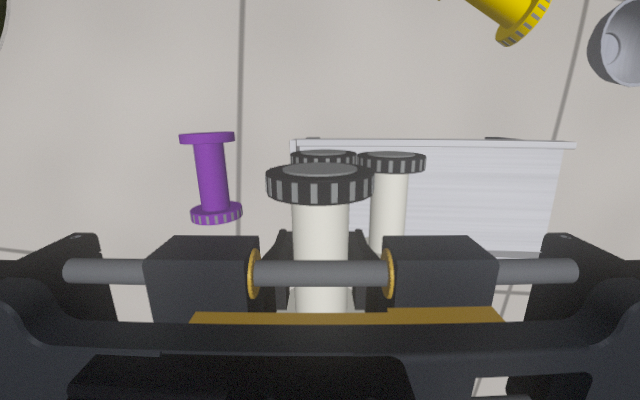

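View pics/scene3.png

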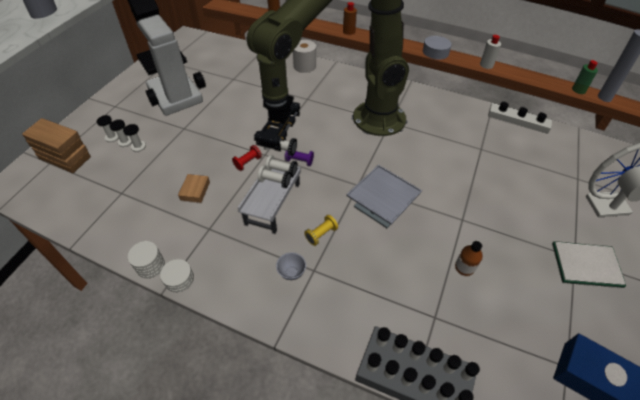

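{"method": "carry_out", "body": {
  "targets": [
    {"jaw":0.3,"travel":[-2,18,0],"twist":-0.02},
    {"jaw":0.3,"travel":[-5,45,0],"twist":-0.05},
    {"jaw":0.3,"travel":[-10,77,0],"twist":-0.09},
    {"jaw":0.3,"travel":[-14,110,0],"twist":-0.13},
    {"jaw":0.3,"travel":[-19,143,0],"twist":-0.17},
    {"jaw":0.3,"travel":[-23,176,0],"twist":-0.2},
    {"jaw":0.3,"travel":[-27,209,0],"twist":-0.24},
    {"jaw":0.3,"travel":[-32,242,-5],"twist":-0.28},
    {"jaw":0.3,"travel":[-36,275,-10],"twist":-0.32},
    {"jaw":0.3,"travel":[-40,305,-15],"twist":-0.36},
    {"jaw":0.3,"travel":[-44,330,-22],"twist":-0.39},
    {"jaw":0.3,"travel":[-46,346,-26],"twist":-0.39},
    {"jaw":0.3,"travel":[-47,354,-28],"twist":-0.39},
    {"jaw":0.3,"travel":[-47,354,-28],"twist":-0.39},
    {"jaw":0.3,"travel":[-47,354,-28],"twist":-0.39}
  ]
}}

```text
time_s: 4.85
ee_pos: [0.4402, 0.1581, 0.2237]
tool_rot: [3.14, 0.004, -0.302]
contact_force: [0.2, 0.8, -3.3]
width: 0.0311
```

```bash
python3 snap.py 4 wrist scene
```

```text
time_s 4.85
qpos [ 0.5089  0.0197 -0.9059  1.9472  0.0152  1.186  -0.7052]
ee_pos [0.4402 0.1581 0.2237]
tool_rot [ 3.1403  0.0038 -0.3025]
contact_force [ 0.2439  0.7702 -3.2859]
width 0.0311
```

View pics/wrist4.png

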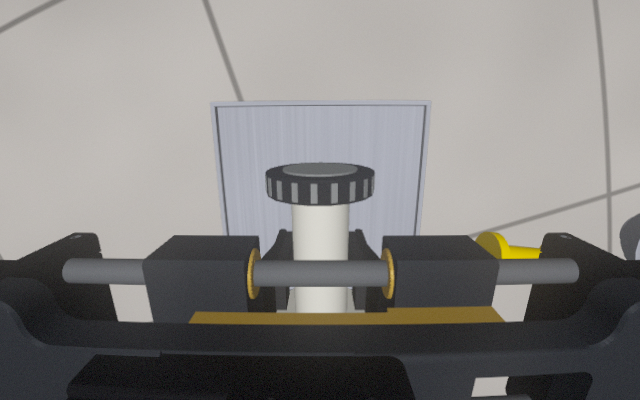

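View pics/scene4.png

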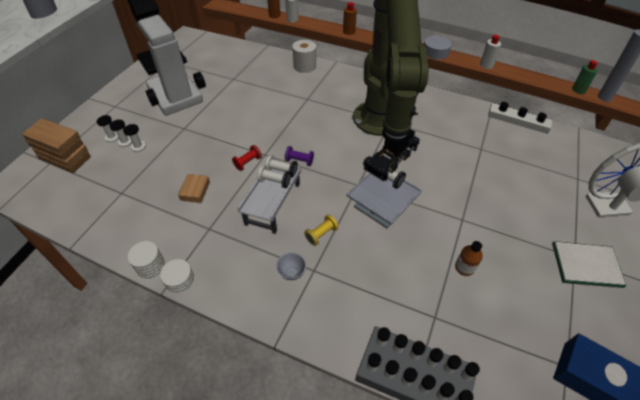

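The jar hangs level over the tray, and the tray's rim corners are at (213,103) and (430,103). I'll refine the floor height from the wrist depth.

```bash
python3 - <<'E'
from h import *
z=ld("wrist4")
v,u=np.mgrid[125:155,240:405];P=deproj(z,u.ravel(),v.ravel());print("floor z",np.percentile(P[:,2],[5,50,95]).round(4))
c=onplane(z,[212,431],[102,102],.072);print("far corners",c.round(4),np.linalg.norm(c[0]-c[1]))
e=c[1]-c[0];e/=np.linalg.norm(e);n=np.array([e[1],-e[0],0]);print("centre",(c.mean(0)+n*.09).round(4),(c.mean(0)-n*.09).round(4),np.arctan2(e[1],e[0]))
E
```

```text
floor z [0.0665 0.0676 0.0687]
far corners [[0.3826 0.2698 0.072 ]
 [0.5529 0.2166 0.072 ]] 0.1784337652058802
centre [0.4409 0.1573 0.072 ] [0.4946 0.3291 0.072 ] -0.3031521989828021
```

{"method": "carry_out", "body": {
  "targets": [
    {"jaw":0.3,"travel":[0,0,-12],"twist":0},
    {"jaw":0.3,"travel":[0,0,-28],"twist":0},
    {"jaw":0.3,"travel":[0,0,-42],"twist":0},
    {"jaw":0.3,"travel":[0,0,-52],"twist":0},
    {"jaw":0.3,"travel":[0,0,-57],"twist":0},
    {"jaw":0.3,"travel":[0,0,-60],"twist":0},
    {"jaw":0.3,"travel":[0,0,-60],"twist":0},
    {"jaw":0.3,"travel":[0,0,-60],"twist":0}
  ]
}}

```text
time_s: 5.62
ee_pos: [0.4411, 0.1573, 0.1644]
tool_rot: [3.141, 0.002, -0.305]
contact_force: [-0.2, 1.5, -2.2]
width: 0.0314
```

{"method": "carry_out", "body": {
  "targets": [
    {"jaw":0.3,"travel":[0,0,-1],"twist":0},
    {"jaw":0.3,"travel":[0,0,-2],"twist":0},
    {"jaw":0.3,"travel":[0,0,-3],"twist":0},
    {"jaw":0.3,"travel":[0,0,-4],"twist":0}
  ]
}}

```text
time_s: 5.95
ee_pos: [0.4413, 0.1573, 0.1606]
tool_rot: [3.141, 0.002, -0.305]
contact_force: [0.0, -0.6, -1.9]
width: 0.0311
```

{"method": "carry_out", "body": {
  "targets": [
    {"jaw":0.3,"travel":[0,0,-1],"twist":0},
    {"jaw":0.3,"travel":[0,0,-2],"twist":0},
    {"jaw":0.3,"travel":[0,0,-2.5],"twist":0}
  ]
}}

```text
time_s: 6.2
ee_pos: [0.4413, 0.1573, 0.158]
tool_rot: [3.141, 0.002, -0.305]
contact_force: [0.8, 0.3, -2.6]
width: 0.0316
```

{"method": "carry_out", "body": {
  "targets": [
    {"jaw":0.3,"travel":[0,0,-0.5],"twist":0},
    {"jaw":0.3,"travel":[0,0,-1],"twist":0},
    {"jaw":0.3,"travel":[0,0,-1],"twist":0}
  ]
}}

```text
time_s: 6.45
ee_pos: [0.4412, 0.1573, 0.1568]
tool_rot: [3.141, 0.002, -0.305]
contact_force: [-0.1, 0.9, -3.2]
width: 0.0316
```

{"method": "carry_out", "body": {
  "targets": [
    {"jaw":0.3,"travel":[0,0,-0.7],"twist":0},
    {"jaw":0.3,"travel":[0,0,-1.4],"twist":0},
    {"jaw":0.3,"travel":[0,0,-1.4],"twist":0}
  ]
}}

```text
time_s: 6.7
ee_pos: [0.4414, 0.1574, 0.1565]
tool_rot: [3.14, 0.002, -0.305]
contact_force: [-3.2, -1.6, 7.5]
width: 0.0314
```

{"method": "carry_out", "body": {
  "targets": [
    {"jaw":0.3,"travel":[0,0,-0.7],"twist":0},
    {"jaw":0.3,"travel":[0,0,-1.4],"twist":0},
    {"jaw":0.3,"travel":[0,0,-1.4],"twist":0}
  ]
}}

```text
time_s: 6.95
ee_pos: [0.4415, 0.1575, 0.1564]
tool_rot: [3.139, 0.002, -0.305]
contact_force: [-5.5, -2.4, 12.2]
width: 0.0314
```

Touch came at TCP z ≈ 0.1565, which puts the tray floor at about 67 mm and agrees with the camera. I can't upright the jar from a waist grip: with the tool pointing down, the lid would hit the fingers. So I'll lay it here, open fully and regrip across the lid, so that it hangs foot-down.

{"method": "carry_out", "body": {
  "targets": [
    {"jaw":0.3,"travel":[0,0,0],"twist":0},
    {"jaw":0.45,"travel":[0,0,0],"twist":0},
    {"jaw":0.7,"travel":[0,0,0],"twist":0},
    {"jaw":1,"travel":[0,0,0],"twist":0},
    {"jaw":1,"travel":[0,0,0],"twist":0},
    {"jaw":1,"travel":[0,0,0],"twist":0},
    {"jaw":1,"travel":[0,0,0],"twist":0},
    {"jaw":1,"travel":[0,0,0],"twist":0}
  ],
  "squeeze": 6
}}

```text
time_s: 7.62
ee_pos: [0.4415, 0.1575, 0.1564]
tool_rot: [3.139, 0.002, -0.305]
contact_force: [0.9, 0.0, 0.1]
width: 0.0704
```

```bash
python3 snap.py 5 wrist
```

```text
time_s 7.6167
qpos [ 0.4731  0.1277 -0.9086  2.0196  0.1168  1.0496 -0.7955]
ee_pos [0.4415 0.1575 0.1564]
tool_rot [ 3.1389e+00  2.2000e-03 -3.0530e-01]
contact_force [0.9151 0.0257 0.1044]
width 0.0704
```

View pics/wrist5.png

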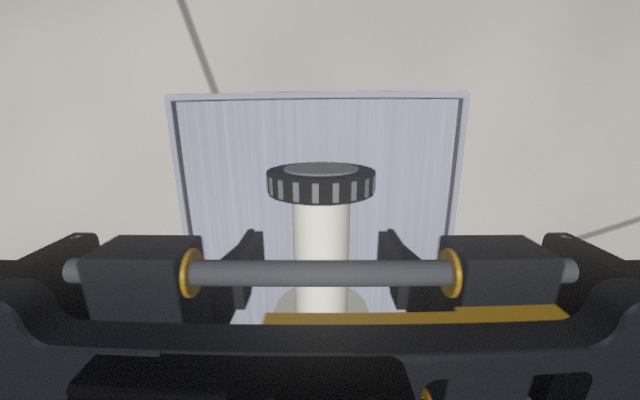

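```bash
python3 - <<'E'
from h import *
z=ld("wrist5");P,u,v=cloud(z);c=z["p"][v,u].astype(int)
m=(u>262)&(u<380)&(v>155)&(v<208)&(c.max(1)<110);Q=P[m];Q=Q[Q[:,2]>.09]
d=np.array([np.sin(.305),np.cos(.305)]);n=np.array([d[1],-d[0]])
o=np.array([.4415,.1575])
print("d",np.percentile((Q[:,:2]-o)@d,[1,5,50,95,99]).round(4),"n",np.percentile((Q[:,:2]-o)@n,[1,50,99]).round(4),Q[:,2].max())
E
```

```text
d [0.0378 0.0384 0.0471 0.05   0.0501] n [-0.0259  0.0013  0.0266] 0.12681453392198583
```

{"method": "carry_out", "body": {
  "targets": [
    {"jaw":1,"travel":[0,0,0],"twist":0},
    {"jaw":1,"travel":[0,0,0],"twist":0},
    {"jaw":1,"travel":[0,0,0],"twist":0},
    {"jaw":1,"travel":[3,10,0],"twist":0},
    {"jaw":1,"travel":[6.3,20,-1],"twist":0},
    {"jaw":1,"travel":[9.5,30,-3],"twist":0},
    {"jaw":1,"travel":[12,38,-5],"twist":0},
    {"jaw":1,"travel":[13.2,42,-7],"twist":0},
    {"jaw":1,"travel":[13.2,42,-7],"twist":0},
    {"jaw":1,"travel":[13.2,42,-7],"twist":0}
  ]
}}

```text
time_s: 8.5
ee_pos: [0.4544, 0.1993, 0.1492]
tool_rot: [3.138, 0.003, -0.305]
contact_force: [-0.3, 0.2, 0.3]
width: 0.0869
```

```bash
python3 snap.py 6 wrist
```

```text
time_s 8.5
qpos [ 0.3764  0.2229 -0.9153  1.9643  0.203   1.0533 -0.9338]
ee_pos [0.4544 0.1993 0.1492]
tool_rot [ 3.1384e+00  2.9000e-03 -3.0490e-01]
contact_force [-0.3113  0.2145  0.2859]
width 0.0869
```

View pics/wrist6.png

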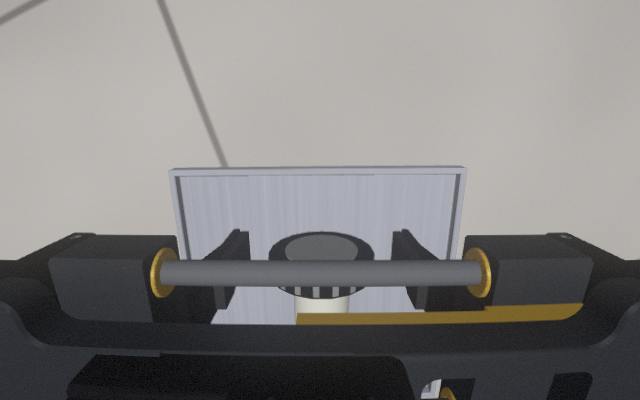

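The lid, at about (321,262), lies between the open fingers. I'll close lightly.

{"method": "carry_out", "body": {
  "targets": [
    {"jaw":0.6,"travel":[0,0,0],"twist":0},
    {"jaw":0.6,"travel":[0,0,0],"twist":0},
    {"jaw":0.6,"travel":[0,0,0],"twist":0},
    {"jaw":0.6,"travel":[0,0,0],"twist":0},
    {"jaw":0.6,"travel":[0,0,0],"twist":0},
    {"jaw":0.6,"travel":[0,0,0],"twist":0}
  ],
  "squeeze": 6
}}

```text
time_s: 9.05
ee_pos: [0.4546, 0.1989, 0.1493]
tool_rot: [3.138, 0.002, -0.306]
contact_force: [-0.5, 0.1, 0.5]
width: 0.0576
```

{"method": "carry_out", "body": {
  "targets": [
    {"jaw":0.6,"travel":[0,0,6],"twist":0},
    {"jaw":0.6,"travel":[0,0,12],"twist":0},
    {"jaw":0.6,"travel":[0,0,18],"twist":0},
    {"jaw":0.6,"travel":[-1,-3,24],"twist":0},
    {"jaw":0.6,"travel":[-2,-6,30],"twist":0},
    {"jaw":0.6,"travel":[-3,-10,36],"twist":0},
    {"jaw":0.6,"travel":[-5,-15,42],"twist":0},
    {"jaw":0.6,"travel":[-6,-20,48],"twist":0},
    {"jaw":0.6,"travel":[-8,-25,54],"twist":0},
    {"jaw":0.6,"travel":[-10,-30,60],"twist":0},
    {"jaw":0.6,"travel":[-12,-35,66],"twist":0},
    {"jaw":0.6,"travel":[-13,-40,72],"twist":0},
    {"jaw":0.6,"travel":[-13.5,-41,80],"twist":0},
    {"jaw":0.6,"travel":[-13.5,-41,88],"twist":0},
    {"jaw":0.6,"travel":[-13.5,-41,88],"twist":0},
    {"jaw":0.6,"travel":[-13.5,-41,88],"twist":0}
  ]
}}

```text
time_s: 10.38
ee_pos: [0.4415, 0.1583, 0.238]
tool_rot: [3.139, 0.001, -0.305]
contact_force: [-0.9, 0.6, -3.0]
width: 0.0577
```

```bash
python3 snap.py 7 wrist scene top; python3 -c "
import cv2
im=cv2.imread('pics/scene7.png')[100:240,330:470];cv2.imwrite('pics/scene7c.png',cv2.resize(im,None,fx=4,fy=4,interpolation=cv2.INTER_CUBIC))"
```

```text
time_s 10.3833
qpos [ 0.5151  0.0039 -0.906   1.9275  0.0048  1.2143 -0.698 ]
ee_pos [0.4415 0.1583 0.238 ]
tool_rot [ 3.1388e+00  1.0000e-03 -3.0530e-01]
contact_force [-0.8896  0.6033 -2.9934]
width 0.0577
```

View pics/wrist7.png

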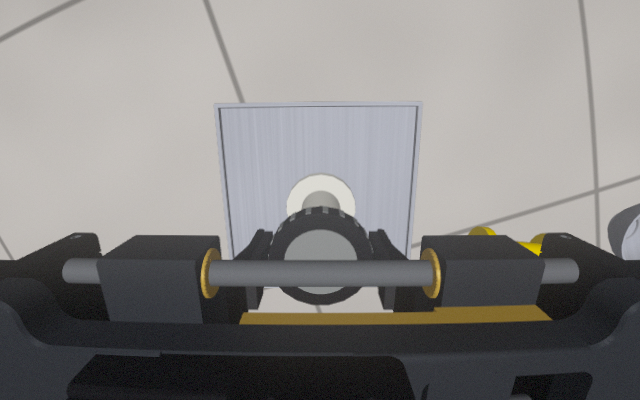

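View pics/scene7c.png

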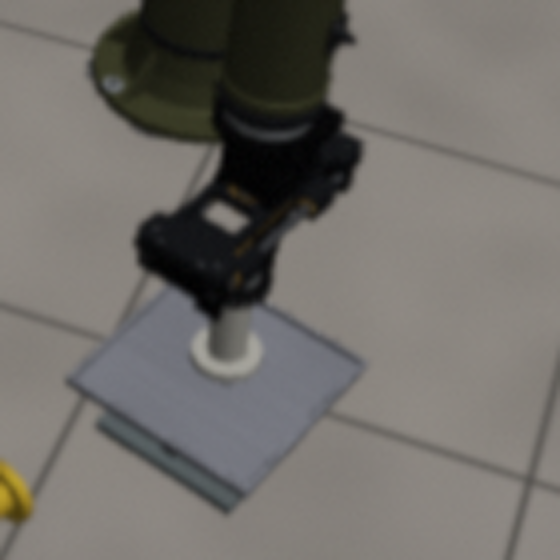

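The jar hangs lid up below the gripper: lid at (321,262), foot ring at (321,207). I'll check its lean.

```bash
cat > tilt.py <<'E'
import sys
from h import *
z=ld(sys.argv[1]);P,u,v=cloud(z);c=z["p"][v,u].astype(int)
a,b,e,f=map(int,sys.argv[2:6])
m=(u>a)&(u<b)&(v>e)&(v<f);Q=P[m]
h=np.median(Q[:,2]);Q=Q[abs(Q[:,2]-h)<.012]
A=np.c_[Q[:,:2],np.ones(len(Q))]
for _ in range(4):
    k=np.linalg.lstsq(A,Q[:,2],rcond=None)[0];r=abs(A@k-Q[:,2]);s=r<max(.0015,2*np.median(r));A,Q=A[s],Q[s]
print("lid plane",len(Q),"z",Q[:,2].mean().round(4),"centre",Q.mean(0).round(4),"slope xy",k[:2].round(3),"tilt deg",np.degrees(np.arctan(np.hypot(*k[:2]))).round(2))
E
python3 tilt.py wrist7 290 352 236 262
python3 - <<'E'
from h import *
z=ld("wrist7");P,u,v=cloud(z);c=z["p"][v,u].astype(int)
m=(u>285)&(u<357)&(v>172)&(v<206)&(c.min(1)>150);Q=P[m];print(len(Q),np.percentile(Q,[2,50,98],axis=0).round(4))
m=(u>305)&(u<337)&(v>190)&(v<205)
E
```

```text
lid plane 1377 z 0.1898 centre [0.4449 0.1661 0.1898] slope xy [0.014 0.049] tilt deg 2.91
2236 [[0.4167 0.1572 0.0667]
 [0.4488 0.1768 0.103 ]
 [0.4775 0.1901 0.1353]]
```

{"method": "carry_out", "body": {
  "targets": [
    {"jaw":0.6,"travel":[0,0,-5],"twist":0},
    {"jaw":0.6,"travel":[0,0,-11],"twist":0},
    {"jaw":0.6,"travel":[0,0,-16],"twist":0},
    {"jaw":0.6,"travel":[0,0,-19],"twist":0},
    {"jaw":0.6,"travel":[0,0,-21],"twist":0},
    {"jaw":0.6,"travel":[0,0,-21],"twist":0},
    {"jaw":0.6,"travel":[0,0,-21],"twist":0}
  ]
}}

```text
time_s: 11.12
ee_pos: [0.4408, 0.1581, 0.2158]
tool_rot: [3.138, 0.003, -0.305]
contact_force: [-0.9, -0.5, -3.0]
width: 0.0576
```

{"method": "carry_out", "body": {
  "targets": [
    {"jaw":0.6,"travel":[0,0,-1],"twist":0},
    {"jaw":0.6,"travel":[0,0,-2],"twist":0},
    {"jaw":0.6,"travel":[0,0,-3],"twist":0},
    {"jaw":0.6,"travel":[0,0,-3],"twist":0}
  ]
}}

```text
time_s: 11.45
ee_pos: [0.4415, 0.1592, 0.2139]
tool_rot: [3.14, 0.002, -0.304]
contact_force: [-0.8, 2.1, 5.2]
width: 0.0576
```

{"method": "carry_out", "body": {
  "targets": [
    {"jaw":0.6,"travel":[0,0,-1],"twist":0},
    {"jaw":0.6,"travel":[0,0,-1.5],"twist":0},
    {"jaw":0.6,"travel":[0,0,-1.5],"twist":0}
  ]
}}

```text
time_s: 11.7
ee_pos: [0.4421, 0.1602, 0.2134]
tool_rot: [-3.141, 0.0, -0.304]
contact_force: [-0.8, 3.0, 6.8]
width: 0.0576
```

```bash
python3 snap.py 8 wrist; python3 tilt.py wrist8 290 352 236 262
```

```text
time_s 11.7
qpos [ 0.5045  0.0388 -0.9129  1.9567  0.0329  1.1614 -0.7251]
ee_pos [0.4421 0.1602 0.2134]
tool_rot [-3.1412e+00  4.0000e-04 -3.0390e-01]
contact_force [-0.7605  3.0208  6.8398]
width 0.0576
lid plane 1379 z 0.1653 centre [0.4456 0.1682 0.1653] slope xy [0.008 0.036] tilt deg 2.09
```

View pics/wrist8.png

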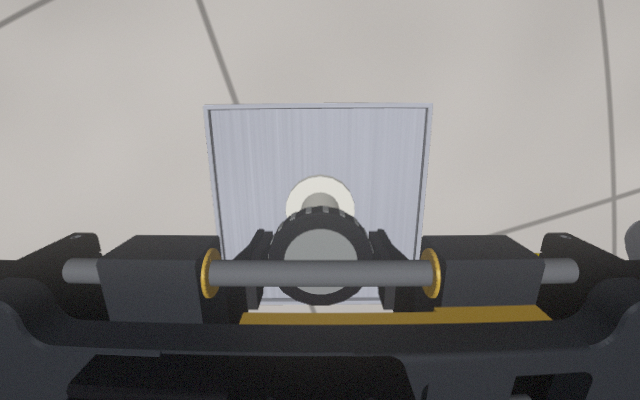

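Foot is on the tray (lid top at 0.165 m, about 2° lean) and the fingers still hold. I'll release now, then rise straight up.

{"method": "carry_out", "body": {
  "targets": [
    {"jaw":0.68,"travel":[0,0,0],"twist":0},
    {"jaw":0.7,"travel":[0,0,0],"twist":0},
    {"jaw":0.8,"travel":[0,0,0],"twist":0},
    {"jaw":1,"travel":[0,0,0],"twist":0},
    {"jaw":1,"travel":[0,0,0],"twist":0},
    {"jaw":1,"travel":[0,0,0],"twist":0},
    {"jaw":1,"travel":[0,0,0],"twist":0}
  ]
}}

```text
time_s: 12.33
ee_pos: [0.4421, 0.1599, 0.2133]
tool_rot: [-3.142, 0.0, -0.304]
contact_force: [1.0, -1.0, 0.2]
width: 0.0837
```

```bash
python3 snap.py 9 wrist; python3 tilt.py wrist9 290 352 236 262
```

```text
time_s 12.3333
qpos [ 0.5045  0.0389 -0.9126  1.9569  0.0331  1.1614 -0.7251]
ee_pos [0.4421 0.1599 0.2133]
tool_rot [-3.1415e+00  5.0000e-04 -3.0410e-01]
contact_force [ 0.9927 -0.9928  0.2038]
width 0.0837
lid plane 1383 z 0.1644 centre [0.4455 0.1676 0.1644] slope xy [-0.001  0.003] tilt deg 0.18
```

View pics/wrist9.png

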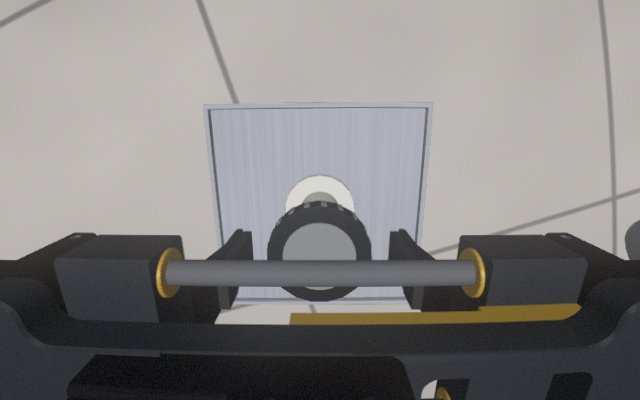

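The jar stands free and level (0.2° lean) between the open fingers, with lid centre at about (320,255). Now retreat.

{"method": "carry_out", "body": {
  "targets": [
    {"jaw":1,"travel":[0,0,5],"twist":0},
    {"jaw":1,"travel":[0,0,15],"twist":0},
    {"jaw":1,"travel":[0,0,30],"twist":0},
    {"jaw":1,"travel":[0,0,50],"twist":0},
    {"jaw":1,"travel":[0,0,70],"twist":0},
    {"jaw":1,"travel":[0,0,85],"twist":0},
    {"jaw":1,"travel":[0,-30,100],"twist":0},
    {"jaw":1,"travel":[0,-60,100],"twist":0},
    {"jaw":1,"travel":[0,-90,100],"twist":0},
    {"jaw":1,"travel":[0,-120,100],"twist":0},
    {"jaw":1,"travel":[0,-120,100],"twist":0},
    {"jaw":1,"travel":[0,-120,100],"twist":0}
  ]
}}

```text
time_s: 13.38
ee_pos: [0.4423, 0.0385, 0.3142]
tool_rot: [-3.141, -0.001, -0.308]
contact_force: [-0.1, -0.2, 0.3]
width: 0.087
```

```bash
python3 snap.py 10 scene top wrist; python3 -c "
import cv2
im=cv2.imread('pics/scene10.png')[110:280,220:430];cv2.imwrite('pics/scene10c.png',cv2.resize(im,None,fx=3.5,fy=3.5,interpolation=cv2.INTER_CUBIC))"
```

```text
time_s 13.3833
qpos [ 0.6443 -0.1392 -0.7126  1.8745 -0.0928  1.3729 -0.3532]
ee_pos [0.4423 0.0385 0.3142]
tool_rot [-3.1412e+00 -6.0000e-04 -3.0790e-01]
contact_force [-0.0856 -0.2003  0.3244]
width 0.087
```

View pics/scene10c.png

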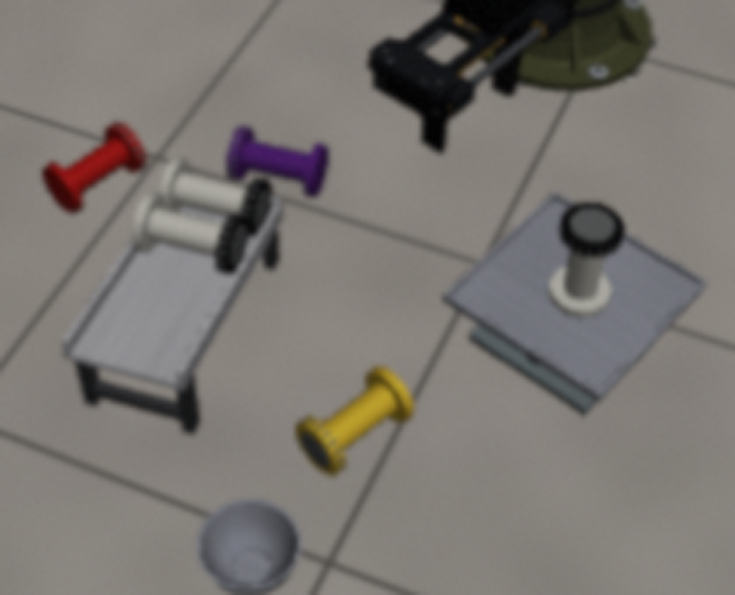

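View pics/top10.png

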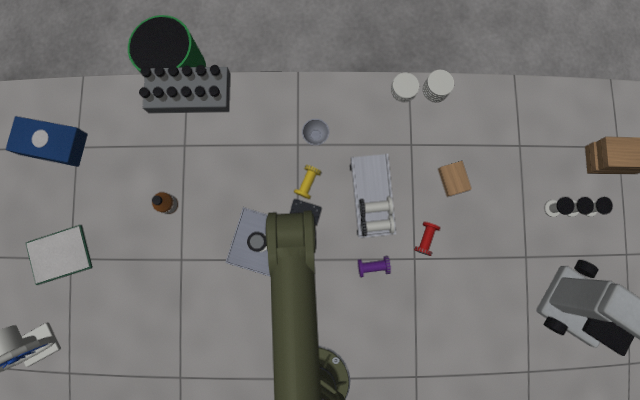

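View pics/wrist10.png

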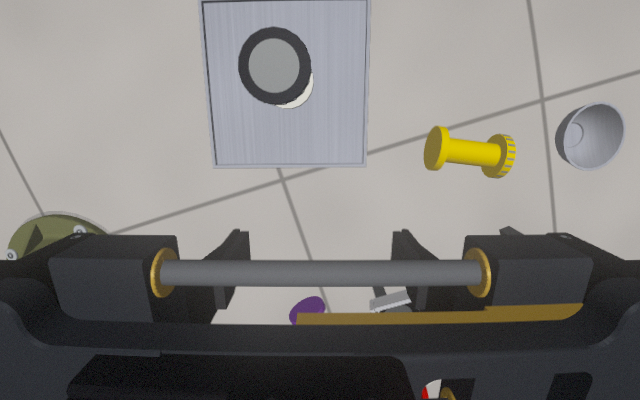

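Jar 1 stands lid up near the tray centre, with its lid at (257,241) in the top view. Jars 2 and 3 sit at the stop at (377,226) and (376,207), the places jars 1 and 2 had at the start. The bystanders look unmoved. I'll do a last numeric check, then hand in.

```bash
python3 - <<'E'
from h import *
a,b=ld("scene0"),ld("scene10")
for nm,(u,v) in dict(bottle=(468,258),box=(194,188),bowl=(291,266)).items():
    s=lambda z:z["p"][v-14:v+15,u-14:u+15].astype(int)
    print(nm,abs(s(a)-s(b)).mean().round(2))
z=ld("wrist10");m=np.mgrid[45:85,255:293];P=deproj(z,m[1].ravel(),m[0].ravel());print("lid",np.median(P,0).round(4))
zt=ld("top10");
P,u,v=cloud(b);q=P[(P[:,0]>.45)&(P[:,0]<.58)&(P[:,1]>-.25)&(P[:,1]<-.13)]
for lo in np.arange(.45,.6,.02):
    w=q[(q[:,0]>lo)&(q[:,0]<lo+.02)]; 
    if len(w): print(lo.round(2),np.percentile(w[:,2],97).round(4))
E
python3 -c "
from bench import bot
bot.hand_in()"
```

```text
bottle 2.01
box 2.6
bowl 2.83
lid [0.4431 0.1637 0.1646]
0.45 0.1052
0.47 0.1208
0.49 0.1215
0.51 0.1168
0.53 0.1269
0.55 0.1265
0.57 0.1166
the job is handed in; nothing more can be done
```

I took the front jar out of the lane and stood it upright, lid up, on the stand's tray. The job was handed in about 13.5 s into the 48 s; no verdict is reported.

**What I did:**
- I gripped the jar by its waist and lifted it straight out. The two jars behind it rolled down to the stop.
- I laid it on the tray by touch, pressing with at most about 15 N. That put the tray floor at about 67 mm, and the wrist camera's depth gave 67.6 mm.
- The tool cannot tilt and a waist grip cannot stand the jar up, so I opened the fingers and took a light grip (6 N) across the lid. The jar then swung foot-down as I lifted it.
- I lowered it until it touched the tray, with about 7 N upward on the tool, then let go and backed off.

**Last checks:**
- **Jar 1:** it stood with a lean of about 0.2° when I let go. Its lid is at about (0.443, 0.164), within about 7 mm of the tray's centre at (0.441, 0.157), and its top is at 165 mm, which fits a foot resting on the tray.
- **Jars 2 and 3:** they lie where jars 1 and 2 lay at the start. The depth heights there, about 121 and 127 mm, match too.
- **Bystanders:** the before and after pictures of the bottle, slide box and bowl showed no visible change.
- **Robot:** it is clear of everything, with no measurable contact force.

**Disagreement:** the lane's direction came out as about 0.075 rad from the jars and 0.10 rad from the walls. I used a value between the two, and it caused no trouble.

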